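# Open a circlip with pliers over the sample changer's spindle

## Task

Refit the circlip that keeps the carousel on the titrator's sample changer: take the circlip pliers from their rest, squeeze the handles right home so that the circlip on the tips opens fully, and slide it, level, over the upright spindle down to the groove just above the brass washer, keeping it fully open and without bearing down on the washer or disturbing the glassware. Finish while holding the pliers there, still squeezed: do not let the circlip snap in and do not let go.

Things in the scene. Friction and masses are not known exactly. Their poses are not given: they have to be found in the camera images.
- pliers_grip (a point): Where to grip: midway between the black handles of the pliers, mid height, 50 mm behind the rivet; x along the pliers to the tips, y across, z up. Here the handles measure 54 mm over their flat outer sides relaxed, 32 mm squeezed home; each 9 mm thick, 15 mm high, sleeves from 28 mm ahead of to 62 mm behind this point. Outer sides: parallel when home, flaring to the rear 0.21 rad each relaxed.
- pliers: Loose circlip pliers, steel, 182 mm long, about 190 g, lying level. Origin on the rivet at mid height, axes as point pliers_grip; round head 26 mm wide. Squeezing the handles along y opens the tips, bent straight down: each handle needs about 4 N to start and 10 N to reach the stop. The stop takes a harder grip; 30 N holds the pliers firmly. They spring back when let go.
- handle_left (a joint): How far the handles are squeezed in, rad each (both move alike): 0 relaxed, 0.208 against the stop. It opens the circlip: 36.5 mm inside at 0, about 45.5 mm at 0.208. Over 0.18 it counts as fully open.
- circlip_centre (a point): Middle of the opening of the circlip when fully open, on its mid plane; z is the ring's axis, up. Steel ring 2.5 mm thick, 46 mm outside relaxed, gap towards the pliers; its lugs stay on the tips. It lies level 28 mm below the handles' mid height, this point 137 mm ahead of point pliers_grip. No part of the pliers lies over the opening.
- spindle_top (a point): Centre of the top face of the sample changer's fixed upright spindle: plain steel stub, 40 mm in diameter, top edge bevelled by 3 to 4 mm, standing 25.6 mm above a brass washer 53 mm in diameter.
- groove (a point): Middle of the circlip groove, on the spindle's axis, 23.5 mm below its top and 2.1 mm above the washer; z up. The groove is 3 mm wide, 37 mm in diameter at its root. A circlip lying on the washer has its mid plane 0.85 mm below this point, which still counts as at the groove.
- changer: Fixed sample changer; origin on the bench under the spindle. White drum with a grey carousel disc, 236 mm in diameter, its top 83 mm above the bench, low beaker seats, a hub rising to the washer at 95 mm. A lift column 222 mm high stands 145 mm from the spindle, at 1.2 rad from its x towards its y. A low keypad stands out at its x side.
- rest: Fixed grey rest; origin on the bench under the rivet, x towards the tips. Plate 4 mm thick, 104 mm wide under the handles, 78 mm under the ring. Two walls across it carry the pliers: under the head (8 mm thick, lips 34 mm high) and under the handle ends 104 mm behind. Between them the handles lie free, mid height 33.75 mm above the bench.
- reagent: Amber reagent bottle, 62 mm wide and about 125 mm high, standing loose near the work; origin under its foot. To be left alone.
- flask: Stoppered conical glass flask, 66 mm wide and 120 mm high, standing loose; origin under its foot. To be left alone.
- beaker: Glass beaker, 60 mm wide and 70 mm high, standing loose; origin under its foot. To be left alone.

How it is judged:
By the outcome, as a careful person would: the job done as asked, in the order asked, and still so for the second after the job is handed in, while the arm keeps its last pose, push and grip.
It also fails if it takes over 51 s, if anything falls off the work surface, if the arm or the gripper's body presses on something with over 40 N, if the wrist force passes 120 N, or if a joint passes its speed limit or range.

## Robot

A 6-joint arm with a two-finger parallel gripper is mounted at the origin on the work surface. World frame = base frame: x ahead of the robot, y to its left, z up, the work surface at z = 0. Lengths are in m, angles in rad, forces in N, time in s.
With the tool pointing down it reaches from about 0.4 to 0.825 m from the base axis. Payload 7 kg.
Tool frame: the origin (TCP) lies on the centre line of the jaws, within the pads' length; the fingertips stand 22 mm ahead of it and the grasp point (between the pads) lies 3 mm ahead of it; z points along the fingers, y is the line along which they close (so a half turn about z gives the same grasp; the last joint's range is limited). The gripper opens to 88 mm and grips with 3 to 60 N. Pads are 19 mm wide; open, the fingers measure 130 mm over their backs; the gripper's body (78 mm by 193 mm) begins 47 mm behind the grasp point.
Start: joints at [-0.923, 0.359, 0.012, 0, -1.224, -0.288], TCP at [0.238, -0.632, 0.249] pointing down, gripper open.
Joint ranges: [-3.07, 3.07], [-1.43, 2.12], [-1.02, 1.25], [-3.03, 1.67], [-3.05, -0], [-3.03, 3.03]. Speed limits (rad/s): [2.39, 2.39, 3.01, 3.14, 3.14, 3.14].

## Interface

Orientations are given as [roll, pitch, yaw] about the fixed x, y, z axes, in that order (R = Rz(yaw) Ry(pitch) Rx(roll)).
In Python, from station import monitor, viewer, order gives the robot as it stands. The module is installed in compiled form; this text tells all that it offers.
- The arm moves only by the tool servo_tool, never from a script. Its argument "targets" is a list of rows, each an object with "angular": the turn, a rotation vector about the tool's x, y, z in degrees, a list of three; "xyz": the shift along the tool's x, y, z in cm, a list of three; "claw": the finger opening in cm, from 0 to 8.76. A call has 1 to 20 rows; each row shifts and turns the commanded pose from where the row before left it, along the tool's axes as they then stand; what a row does not reach is not made up. A row lasts 1/10 s, in which the tool goes at most 50 mm and 8.59 degrees, less where a joint would pass 70% of its speed; a pose out of reach is approached as far as the arm can. A call is refused whole if a number of a shift passes 5 or a number of a turn 8.59, either way. A call with a gripper value outside its range is refused whole. The fingers move at their own pace and stop on an object; "force" is the grip in N (left out, the last holds). Time passes only in rows, so rows that do not move let the fingers close. It gives the time, the measured TCP pose, the force, the opening and the grip force at its end, in the units of the state.
- monitor.get_state(): the state, without advancing time (a new reading comes with each control period).
- viewer.grab_frame(name): name is "scene" or "top" or "wrist"; returns a dict with "color" (420x560x3 uint8, blue, green, red), "fovy" (degrees; the focal length in pixels is half the picture's height over the tangent of half this angle, whatever the lens; pixels are square), "cx", "cy" (the principal point, pixels), "R" (3x3) and "t" (3): a world point X has camera coordinates R X + t. Camera axes: x right, y down, z forward; pixel columns grow to the right and rows downward; lengths in m; the calibration is good to about 2 mm. The wrist camera is an equidistant fisheye: a pixel r from the principal point sees the ray r / f radians off the axis. A picture is of the moment at which its call begins. There is no depth.
- order.job_done(): hands the job in; it is judged then, once.
The state is a dict: "t": time; "q": joint angles; "qd": joint speeds; "joint_efforts": joint torques, N m; "eef_pos": TCP position; "ee_rot": TCP orientation; "force": force on the tool from outside, world axes, zero at the start; "moment": the same for the moment, N m; "width": finger opening in m; "gripper_force": force on a finger pad.
Only numpy, scipy, OpenCV 4.12 (cv2) and the standard library are available. Lean on these libraries where they do the work, as an engineer would, in place of code of your own. Each camera call takes 0.05 s, during which the arm holds its last target. There are 200 camera calls.

## Working session

There is one attempt and no reset: what is moved stays moved. The work goes in short steps, Python scripts to look and compute and a tool call to move; the robot and the scene stay as the last step left them, time stands still between calls to the robot, and variables do not carry over. Pictures are saved under pics/ and viewed, at most 10 in all, crops included, and the job is handed in when it is done.

Besides the shell and the picture viewer there is one more tool, called as a command line: name --argument value ..., lists and objects as JSON in quotes. servo_tool: Moves the arm, as the interface text tells. Its arguments: {"type":"object","properties":{"targets":{"type":"array"},"force":{"type":"number"}},"required":["targets"]}

```bash
mkdir -p pics
python3 - <<'E'
from station import monitor, viewer, order
import cv2,pickle
print(monitor.get_state())
for n in ("scene","top","wrist"):
    f=viewer.grab_frame(n); pickle.dump(f,open(f"pics/{n}0.pkl","wb")); cv2.imwrite(f"pics/{n}0.png",f["color"])
    print(n,f["fovy"],f["cx"],f["cy"],f["R"],f["t"])
a=cv2.imread("pics/scene0.png");b=cv2.imread("pics/top0.png")
E
```

```text
{'t': 0.0, 'q': array([-9.22873009e-01,  3.59381680e-01,  1.10340343e-02, -3.71850076e-04,
       -1.22407363e+00, -2.88118068e-01]), 'qd': array([ 0.00192158, -0.00024291,  0.00030926,  0.00243945,  0.00020907,
       -0.00167684]), 'joint_efforts': array([-2.57476012e-05, -5.82713449e+01,  2.93054062e+01,  6.99748322e+00,
        6.92470014e-03, -2.23899474e-04]), 'eef_pos': array([ 0.23749331, -0.63134712,  0.2476113 ]), 'ee_rot': array([ 3.13993535e+00, -1.26622706e-04, -2.78191394e+00]), 'force': array([-1.02459886, -0.07121824,  0.95865034]), 'moment': array([ 0.02712306, -0.01016177,  0.03288032]), 'gripper_force': 0.0, 'width': 0.08784037534440871}
scene 50.743553352105856 282.5151366026017 210.4788175344588 [[-0.59194725  0.80596468 -0.00440395]
 [ 0.53992178  0.39248122 -0.74460927]
 [-0.5984003  -0.44314719 -0.66748606]] [ 0.33015872 -0.27998546  1.69053026]
top 52.21909573880067 278.11568152771997 215.44760247091472 [[-0.00762127 -0.99986441 -0.01459685]
 [-0.99357214  0.00922042 -0.1128246 ]
 [ 0.11294389  0.01364316 -0.9935077 ]] [0.04961687 0.60199079 1.11178368]
wrist 65.70646984690485 281.2262191726169 210.39879458091346 [[-0.35082309  0.9364385   0.00246798]
 [ 0.89160289  0.33321801  0.30661057]
 [ 0.28629956  0.10976652 -0.95183185]] [ 0.67381594 -0.0390724   0.3923368 ]
```

View pics/top0.png

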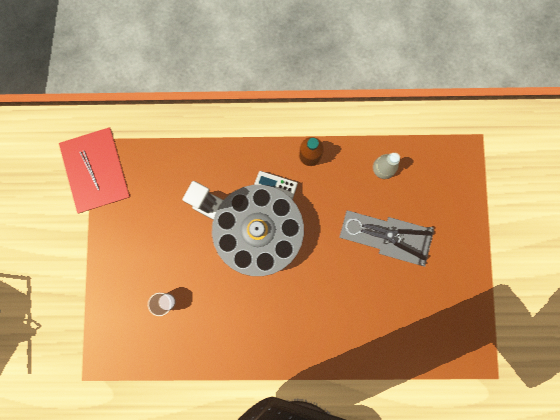

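View pics/scene0.png

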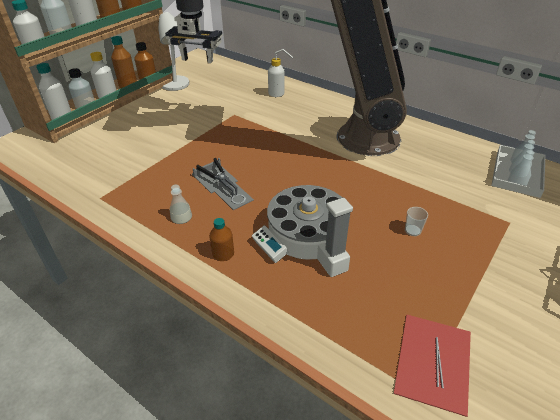

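```bash
cat > h.py <<'E'
import numpy as np,pickle,cv2
def ray(f,u,v,fish=False):
    fl=210/np.tan(np.radians(f["fovy"])/2)
    d=np.array([(u-f["cx"])/fl,(v-f["cy"])/fl,1.])
    if fish:
        r=np.hypot(d[0],d[1]); d=np.array([*(d[:2]/r*np.sin(r)),np.cos(r)])
    return -f["R"].T@f["t"], f["R"].T@d
def onz(f,u,v,z,fish=False):
    o,d=ray(f,u,v,fish); return o+d*(z-o[2])/d[2]
def proj(f,X,fish=False):
    fl=210/np.tan(np.radians(f["fovy"])/2)
    c=f["R"]@np.asarray(X,float)+f["t"]
    if fish:
        r=np.hypot(c[0],c[1]); a=np.arctan2(r,c[2]); c=np.array([c[0]/r*a,c[1]/r*a,1])
    return np.array([f["cx"]+fl*c[0]/c[2],f["cy"]+fl*c[1]/c[2]])
def load(n): return pickle.load(open(f"pics/{n}.pkl","rb"))
def crop(a,x,y,w,h,s): return cv2.resize(a[y:y+h,x:x+w],None,fx=s,fy=s,interpolation=cv2.INTER_CUBIC)
E
python3 - <<'E'
from h import *
t=load("top0");s=load("scene0")
for n,p,z in(("rivet",(390,237),.04),("ring",(353,227),.007),("spindle",(257,229),.12),("reagent",(313,145),.125),("flask",(393,158),.12),("column",(196,192),.222)): print(n,onz(t,*p,z))
A=crop(t["color"],336,205,104,64,4);B=crop(t["color"],205,175,104,104,4)
C=crop(s["color"],188,150,70,62,5);D=crop(s["color"],262,178,90,60,4)
im=np.zeros((600,800,3),np.uint8)
im[:256,:416]=A; im[256:256+310,:350]=C; 
im[:416-70,420:]=B[35:381,:380]; im[350:590,430:790]=D
cv2.imwrite("pics/c1.png",im)
E
```

```text
rivet [ 0.54182457 -0.25014779  0.04      ]
ring [ 0.57194191 -0.15886333  0.007     ]
spindle [0.55949709 0.09570622 0.12      ]
reagent [ 0.7689603  -0.04549825  0.125     ]
flask [ 0.73466415 -0.24524231  0.12      ]
column [0.63599225 0.22671581 0.222     ]
```

View pics/c1.png

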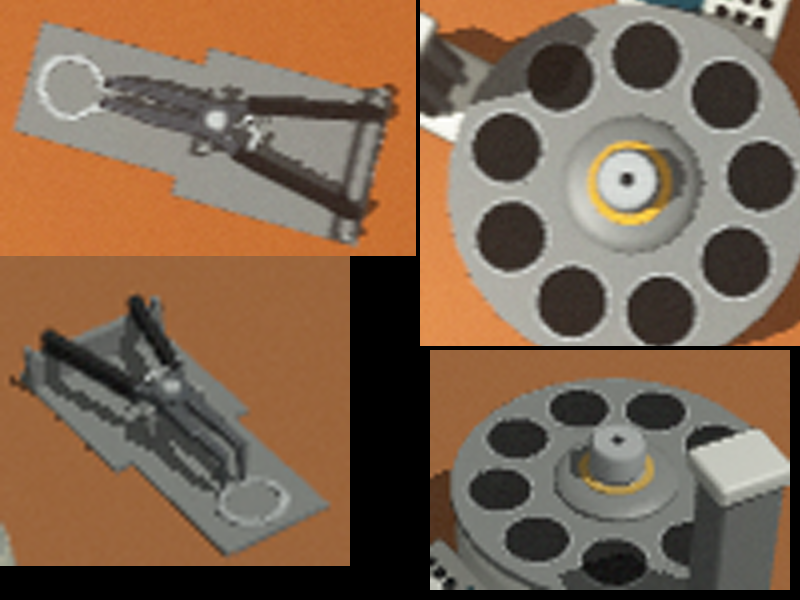

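```bash
cat >> h.py <<'E'
def tri(rs):
    A=0;b=0;
    for o,d in rs:
        d=d/np.linalg.norm(d);P=np.eye(3)-np.outer(d,d);A=A+P;b=b+P@o
    X=np.linalg.solve(A,b); return X,[float(1e3*np.linalg.norm((np.eye(3)-np.outer(d,d)/(d@d))@(X-o))) for o,d in rs]
E
python3 - <<'E'
from h import *
t=load("top0");s=load("scene0")
c=lambda u,v,s,x,y,ox=0,oy=0:((u-ox+.5)/s-.5+x,(v-oy+.5)/s-.5+y)
for n,a,b,z in (("rivet",c(216,119,4,336,205),c(172,386,5,188,150,0,256),.042),("ring",c(71,87,4,336,205),c(254,502,5,188,150,0,256),.00575),("spindle",c(627,180,4,205,175,420,-35),c(617,440,4,262,178,430,350),.1206)):
    print(n,tri([ray(t,*a),ray(s,*b)]),onz(t,*a,z),onz(s,*b,z))
# handle rear ends in top
for p in((392,95),(360,212),(247,106),(238,150)): print(onz(t,*c(*p,4,336,205),.038))
# rest corners z=.004
for p in((42,24),(16,129)): print(onz(t,*c(*p,4,336,205),.004))
E
```

```text
rivet (array([ 0.54917517, -0.24954975,  0.04311017]), [1.059641705991725, 1.0596417059918266]) [ 0.54862863 -0.24892709  0.042     ] [ 0.54853132 -0.2516869   0.042     ]
ring (array([ 0.57444345, -0.16113784,  0.005458  ]), [1.1505056945476124, 1.150505694547632]) [ 0.57374903 -0.16013153  0.00575   ] [ 0.57516829 -0.1619927   0.00575   ]
spindle (array([0.56208518, 0.0955373 , 0.12049667]), [1.9888115031554077, 1.988811503155391]) [0.56100703 0.09720747 0.1206    ] [0.56327786 0.09393799 0.1206    ]
[ 0.56377519 -0.3663778   0.038     ]
[ 0.48700578 -0.34177176  0.038     ]
[ 0.55732556 -0.27064845  0.038     ]
[ 0.52830837 -0.26360664  0.038     ]
[ 0.61743275 -0.14176086  0.004     ]
[ 0.54552218 -0.12224868  0.004     ]
```

servo_tool --targets '[{"xyz": [-3.3,1.72,0.81],"angular": [0,0,-4.5],"claw": 8.76},{"xyz": [-3.2,1.98,0.81],"angular": [0,0,-4.5],"claw": 8.76},{"xyz": [-3.04,2.22,0.81],"angular": [0,0,-4.5],"claw": 8.76},{"xyz": [-2.86,2.45,0.81],"angular": [0,0,-4.5],"claw": 8.76},{"xyz": [-2.66,2.67,0.81],"angular": [0,0,-4.5],"claw": 8.76},{"xyz": [-2.44,2.87,0.81],"angular": [0,0,-4.5],"claw": 8.76},{"xyz": [-2.21,3.05,0.81],"angular": [0,0,-4.5],"claw": 8.76},{"xyz": [-1.97,3.22,0.81],"angular": [0,0,-4.5],"claw": 8.76},{"xyz": [-1.71,3.36,0.81],"angular": [0,0,-4.5],"claw": 8.76},{"xyz": [-1.44,3.48,0.81],"angular": [0,0,-4.5],"claw": 8.76},{"xyz": [-1.16,3.58,0.81],"angular": [0,0,-4.5],"claw": 8.76},{"xyz": [-0.88,3.66,0.81],"angular": [0,0,-4.6],"claw": 8.76},{"xyz": [0,0,0],"angular": [0,0,0],"claw": 8.76},{"xyz": [0,0,0],"angular": [0,0,0],"claw": 8.76}]'

```text
t: 1.55
eef_pos: [0.1882, -0.2461, 0.1517]
ee_rot: [-3.14, -0.0, -1.837]
force: [1.1, -0.2, -0.1]
width: 0.0874
gripper_force: 0.0
```

Run:
```python
from station import monitor, viewer
from h import *
s=monitor.get_state();print(s["t"],s["eef_pos"],np.degrees(s["ee_rot"]))
f=viewer.grab_frame("wrist");pickle.dump(f,open("pics/w1.pkl","wb"))
cv2.imwrite("pics/w1.png",f["color"])
p=np.array([.549,-.2495]);d=np.array([.264,.9645])
print("rivet",proj(f,[*p,.042],1),"grip",proj(f,[*(p-.05*d),.034],1),"ring",proj(f,[*(p+.087*d),.006],1))
```

```text
1.55 [ 0.18819162 -0.24612423  0.15167557] [-1.79895382e+02 -6.76945272e-03 -1.05236211e+02]
rivet [ -0.80486858 284.25186118] grip [ -8.43607027 244.73919201] ring [ 35.47142314 325.27624686]
```

View pics/w1.png

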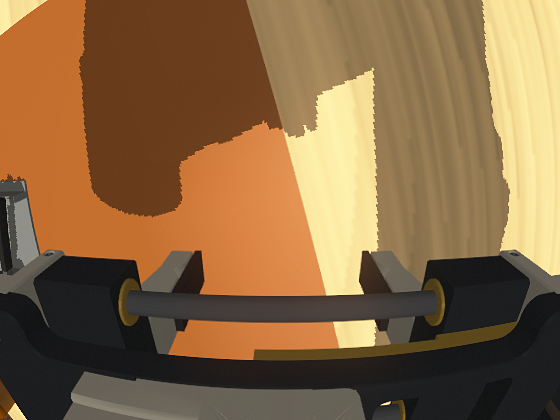

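servo_tool --targets '[{"xyz": [-0.42,-3.49,0],"angular": [0,0,0],"claw": 8.76},{"xyz": [-0.42,-3.49,0],"angular": [0,0,0],"claw": 8.76},{"xyz": [-0.42,-3.49,0],"angular": [0,0,0],"claw": 8.76},{"xyz": [-0.42,-3.49,0],"angular": [0,0,0],"claw": 8.76},{"xyz": [-0.42,-3.49,0],"angular": [0,0,0],"claw": 8.76},{"xyz": [-0.42,-3.49,0],"angular": [0,0,0],"claw": 8.76},{"xyz": [-0.42,-3.49,0],"angular": [0,0,0],"claw": 8.76},{"xyz": [-0.42,-3.49,0],"angular": [0,0,0],"claw": 8.76},{"xyz": [-0.42,-3.49,0],"angular": [0,0,0],"claw": 8.76},{"xyz": [-0.42,-3.49,0],"angular": [0,0,0],"claw": 8.76},{"xyz": [0,0,0],"angular": [0,0,0],"claw": 8.76},{"xyz": [0,0,0],"angular": [0,0,0],"claw": 8.76}]'

```text
t: 2.8
eef_pos: [0.5369, -0.2983, 0.1496]
ee_rot: [3.139, -0.0, -1.838]
force: [-0.0, -0.6, -0.8]
width: 0.0876
gripper_force: 0.0
```

Run:
```python
from station import monitor, viewer
from h import *
s=monitor.get_state();print(s["t"],s["eef_pos"],np.degrees(s["ee_rot"]),s["q"])
f=viewer.grab_frame("wrist");pickle.dump(f,open("pics/w2.pkl","wb"))
cv2.imwrite("pics/w2.png",f["color"])
p=np.array([.549,-.2495]);d=np.array([.264,.9645])
print("rivet",proj(f,[*p,.042],1),"grip",proj(f,[*(p-.05*d),.034],1),"ring",proj(f,[*(p+.087*d),.006],1),proj(f,[.562,.0955,.1206],1))
```

```text
2.8 [ 0.53690904 -0.29834832  0.14960035] [ 1.79866560e+02 -7.78970170e-03 -1.05334967e+02] [-1.89649766e-01  3.40168290e-01 -2.55942755e-01 -5.54076557e-05
 -9.77017766e-01 -7.79650007e-02]
rivet [281.9023143 272.3371066] grip [281.80934145 213.57332947] ring [281.82839525 326.34362725] [340.93385584 506.98150229]
```

View pics/w2.png

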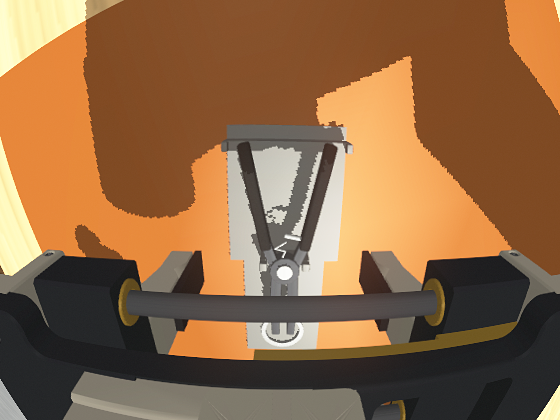

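Run:
```python
from h import *
f=load("w2")
for n,u,v,z in(("rivet",285,271.5,.042),("hl",244,146,.041),("hr",330,148,.041),("ring",282,333,.006),("restL",228,144,.004),("restL2",233,260,.004),("restR",349,144,.004),("restR2",340,260,.004),("plate",245,260,.004),("p2",246,347,.004),("p3",325,260,.004),("p4",317,347,.004)):
    print(n,onz(f,u,v,z,1).round(4))
im=f["color"]; cv2.imwrite("pics/w2c.png",np.hstack([crop(im,215,110,150,250,2.4)]))
```

```text
rivet [ 0.5463 -0.2496  0.042 ]
hl [ 0.5485 -0.3594  0.041 ]
hr [ 0.4861 -0.3408  0.041 ]
ring [ 0.5743 -0.1564  0.006 ]
restL [ 0.5666 -0.3622  0.004 ]
restL2 [ 0.5967 -0.2548  0.004 ]
restR [ 0.4645 -0.3343  0.004 ]
restR2 [ 0.4962 -0.2268  0.004 ]
plate [ 0.5853 -0.2518  0.004 ]
p2 [ 0.6199 -0.1446  0.004 ]
p3 [ 0.5105 -0.231   0.004 ]
p4 [ 0.5422 -0.123   0.004 ]
```

View pics/w2c.png

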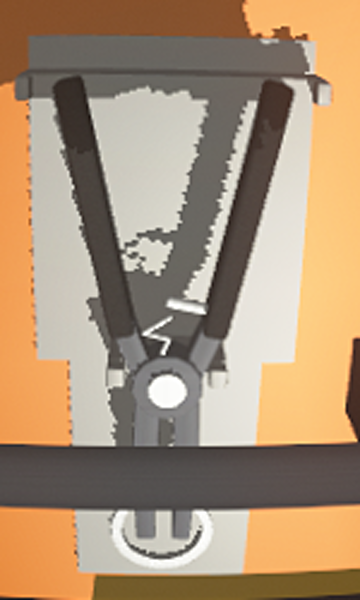

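servo_tool --targets '[{"xyz": [0,0.3,0],"angular": [0,0,1.2],"claw": 8.76},{"xyz": [0,0,2.5],"angular": [0,0,0],"claw": 8.76},{"xyz": [0,0,2.5],"angular": [0,0,0],"claw": 8.76},{"xyz": [0,0,2.5],"angular": [0,0,0],"claw": 8.76},{"xyz": [0,0,1.8],"angular": [0,0,0],"claw": 8.76},{"xyz": [0,0,1.2],"angular": [0,0,0],"claw": 8.76},{"xyz": [0,0,0.7],"angular": [0,0,0],"claw": 8.76},{"xyz": [0,0,0],"angular": [0,0,0],"claw": 8.76},{"xyz": [0,0,0],"angular": [0,0,0],"claw": 8.76},{"xyz": [0,0,0],"angular": [0,0,0],"claw": 8.76}]'

```text
t: 3.85
eef_pos: [0.5339, -0.2972, 0.0404]
ee_rot: [-3.14, 0.0, -1.858]
force: [0.1, 0.7, 0.4]
width: 0.0876
gripper_force: 0.0
```

Run:
```python
from station import monitor, viewer
from h import *
s=monitor.get_state();print(s["t"],s["eef_pos"],np.degrees(s["ee_rot"]),s["force"])
f=viewer.grab_frame("wrist");pickle.dump(f,open("pics/w3.pkl","wb"))
cv2.imwrite("pics/w3.png",crop(f["color"],80,40,400,280,2))
```

```text
3.85 [ 0.53388782 -0.29721397  0.04040494] [-1.79899878e+02  1.97363784e-03 -1.06481646e+02] [0.05388868 0.68071876 0.44486615]
```

View pics/w3.png

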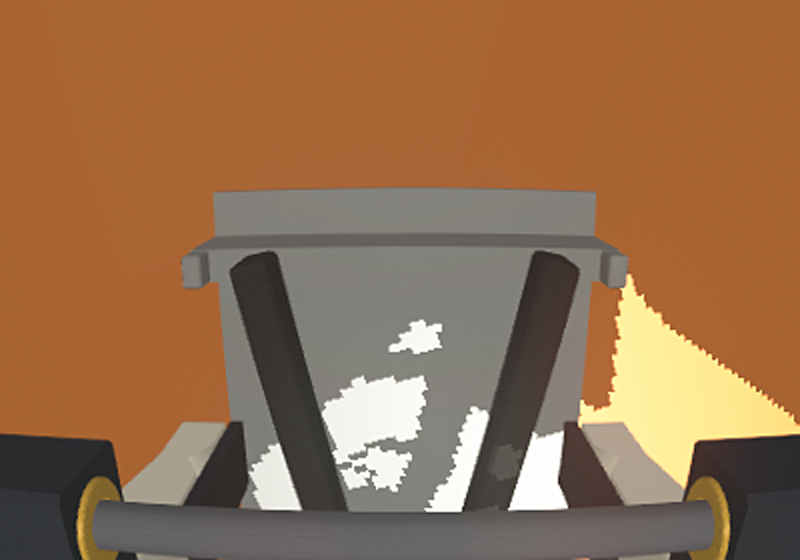

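servo_tool --targets '[{"xyz": [0,0,0.35],"angular": [0,0,0],"claw": 8.76},{"xyz": [0,0,0],"angular": [0,0,0],"claw": 7},{"xyz": [0,0,0],"angular": [0,0,0],"claw": 6},{"xyz": [0,0,0],"angular": [0,0,0],"claw": 5.2},{"xyz": [0,0,0],"angular": [0,0,0],"claw": 4.6},{"xyz": [0,0,0],"angular": [0,0,0],"claw": 4},{"xyz": [0,0,0],"angular": [0,0,0],"claw": 3.5},{"xyz": [0,0,0],"angular": [0,0,0],"claw": 2.5},{"xyz": [0,0,0],"angular": [0,0,0],"claw": 2},{"xyz": [0,0,0],"angular": [0,0,0],"claw": 2},{"xyz": [0,0,0],"angular": [0,0,0],"claw": 2},{"xyz": [0,0,0],"angular": [0,0,0],"claw": 2}]' --force 40

```text
t: 5.1
eef_pos: [0.5332, -0.2971, 0.0359]
ee_rot: [3.142, -0.0, -1.859]
force: [-0.3, -0.7, 0.2]
width: 0.0302
gripper_force: 40.0
```

servo_tool --targets '[{"xyz": [0,0,-0.5],"angular": [0,0,0],"claw": 2},{"xyz": [0,0,-1],"angular": [0,0,0],"claw": 2},{"xyz": [0,0,-1.5],"angular": [0,0,0],"claw": 2},{"xyz": [0,0,-2],"angular": [0,0,0],"claw": 2},{"xyz": [0,0,-2.5],"angular": [0,0,0],"claw": 2},{"xyz": [0,0,-2.5],"angular": [0,0,0],"claw": 2},{"xyz": [0,0,-2.5],"angular": [0,0,0],"claw": 2},{"xyz": [0,0,-2],"angular": [0,0,0],"claw": 2},{"xyz": [0,0,-0.5],"angular": [0,0,0],"claw": 2},{"xyz": [0,0,0],"angular": [0,0,0],"claw": 2},{"xyz": [0,0,0],"angular": [0,0,0],"claw": 2}]'

```text
t: 6.2
eef_pos: [0.5326, -0.2967, 0.1849]
ee_rot: [3.14, 0.0, -1.859]
force: [0.4, -0.4, -2.0]
width: 0.0302
gripper_force: 40.0
```

Run:
```python
from station import monitor, viewer
from h import *
s=monitor.get_state();print(s["t"],s["eef_pos"],np.degrees(s["ee_rot"]),s["force"],s["moment"],s["width"],s["gripper_force"])
ex=np.array([np.cos(np.radians(73.5)),np.sin(np.radians(73.5)),0])
g=s["eef_pos"]-[0,0,.003]; c=g+.137*ex-[0,0,.028]; r=g+.05*ex
fs={}
for n in("top","scene","wrist"):
    f=fs[n]=viewer.grab_frame(n);pickle.dump(f,open(f"pics/{n}4.pkl","wb"))
    print(n,"ring",proj(f,c,n=="wrist"),"rivet",proj(f,r,n=="wrist"))
im=np.zeros((600,800,3),np.uint8)
u,v=proj(fs["top"],c).astype(int); print("top crop",u-20,v-20); im[:280,:400]=crop(fs["top"]["color"],u-20,v-20,80,56,5)
u,v=proj(fs["scene"],c).astype(int); print("scene crop",u-50,v-50);im[:400,400:]=crop(fs["scene"]["color"],u-50,v-50,80,80,5)
im[280:600,:400]=crop(fs["wrist"]["color"],180,110,200,250,2)[180:500]
cv2.imwrite("pics/c4.png",im)
```

```text
6.2 [ 0.53260032 -0.29668013  0.18488171] [ 1.79918712e+02  2.12772598e-02 -1.06497103e+02] [ 0.40523919 -0.42545454 -2.01187652] [-0.07548213  0.11314533 -0.0168788 ] 0.030215541898472968 39.997884035110474
top ring [365.52229359 221.8538865 ] rivet [404.35053486 230.98996562]
scene ring [234.82290691 159.82721192] rivet [218.72089185 139.14654303]
wrist ring [280.61155969 409.42378392] rivet [280.29556753 358.45157338]
top crop 345 201
scene crop 184 109
```

View pics/c4.png

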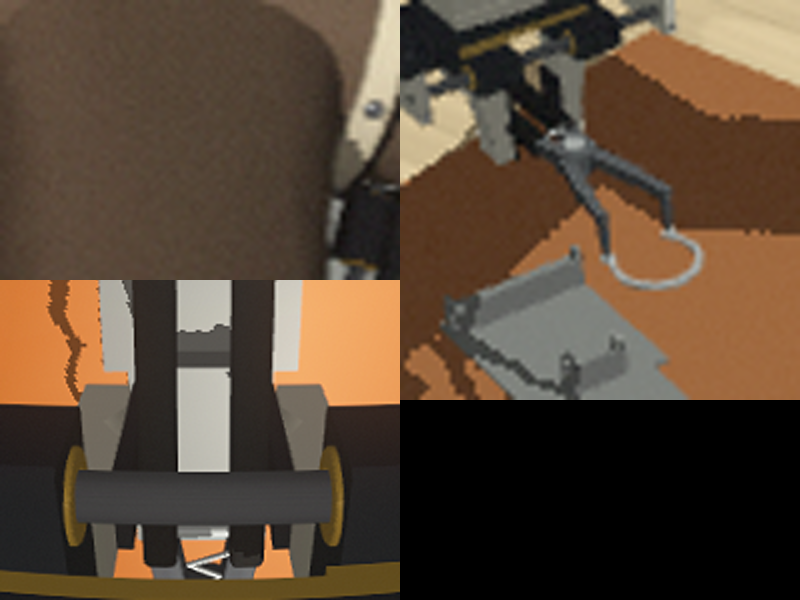

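servo_tool --targets '[{"xyz": [-0.6,0.2,0],"angular": [0,0,0],"claw": 2},{"xyz": [-1.2,0.4,0],"angular": [0,0,0],"claw": 2},{"xyz": [-1.8,0.6,0],"angular": [0,0,0],"claw": 2},{"xyz": [-2.1,0.7,0],"angular": [0,0,0],"claw": 2},{"xyz": [-2.2,0.74,0],"angular": [0,0,0],"claw": 2},{"xyz": [-2.2,0.74,0],"angular": [0,0,0],"claw": 2},{"xyz": [-2.2,0.74,0],"angular": [0,0,0],"claw": 2},{"xyz": [-2.2,0.74,0],"angular": [0,0,0],"claw": 2},{"xyz": [-2.2,0.74,0],"angular": [0,0,0],"claw": 2},{"xyz": [-2.2,0.74,0],"angular": [0,0,0],"claw": 2},{"xyz": [-2.1,0.7,0],"angular": [0,0,0],"claw": 2},{"xyz": [-1.74,0.6,0],"angular": [0,0,0],"claw": 2},{"xyz": [-1.2,0.4,0.3],"angular": [0,0,0],"claw": 2},{"xyz": [-0.8,0.2,0.6],"angular": [0,0,0],"claw": 2},{"xyz": [0,0,0.6],"angular": [0,0,0],"claw": 2},{"xyz": [0,0,0.4],"angular": [0,0,0],"claw": 2},{"xyz": [0,0,0],"angular": [0,0,0],"claw": 2},{"xyz": [0,0,0],"angular": [0,0,0],"claw": 2},{"xyz": [0,0,0],"angular": [0,0,0],"claw": 2}]'

```text
t: 8.25
eef_pos: [0.5246, -0.0369, 0.167]
ee_rot: [-3.141, -0.0, -1.859]
force: [-0.7, 0.5, -1.4]
width: 0.0305
gripper_force: 40.0
```

```bash
cat > look.py <<'E'
import sys
from station import monitor, viewer
from h import *
k=sys.argv[1]
s=monitor.get_state();print(s["t"],s["eef_pos"].round(4),np.degrees(s["ee_rot"]),s["force"],s["moment"],s["width"],s["gripper_force"])
ex=np.array([np.cos(np.radians(73.5)),np.sin(np.radians(73.5)),0])
g=s["eef_pos"]-[0,0,.003]; c=g+.137*ex-[0,0,.028]; r=g+.05*ex
fs={};print("ring",c.round(4))
for n in("top","scene"):
    f=fs[n]=viewer.grab_frame(n);pickle.dump(f,open(f"pics/{n}{k}.pkl","wb"))
    print(n,"ring",proj(f,c),"rivet",proj(f,r))
im=np.zeros((600,800,3),np.uint8)
im[:250,:250]=crop(fs["top"]["color"],232,204,50,50,5)
im[:560,250:800]=crop(fs["scene"]["color"],275,163,55,56,10)
cv2.imwrite(f"pics/c{k}.png",im)
E
python3 look.py 5
```

```text
8.25 [ 0.5246 -0.0369  0.167 ] [-1.79990551e+02 -6.39843888e-04 -1.06530905e+02] [-0.70310263  0.48046599 -1.39534846] [-0.04416863  0.07380212 -0.01928641] 0.030466290045144038 39.99800384044647
ring [0.5635 0.0944 0.136 ]
top ring [257.0969102  226.82734539] rivet [291.73136872 235.93501168]
scene ring [308.68065111 195.99245162] rivet [289.36780002 172.73570998]
```

View pics/c5.png

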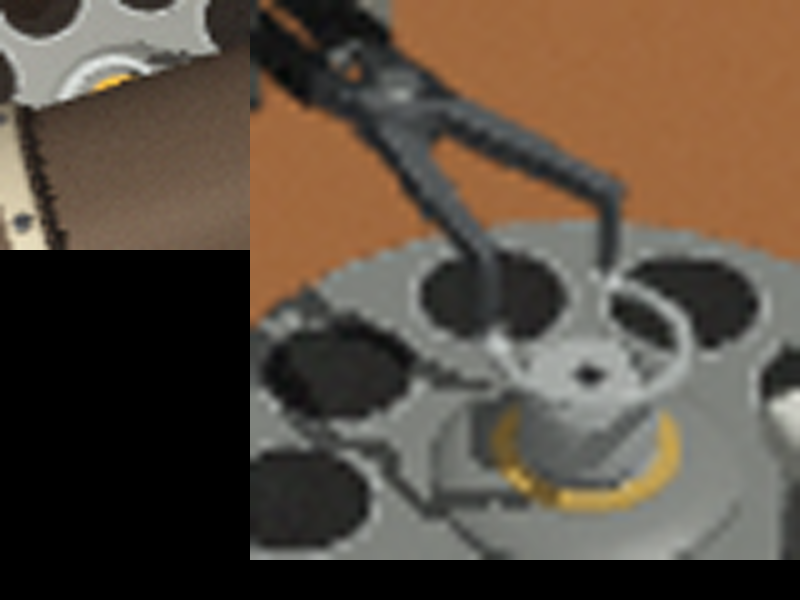

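Run:
```python
from h import *
s=load("scene5")
cr=lambda p:(np.array(p)-[275,163]+.5)*10-.5+[250,0]
a=np.linspace(0,2*np.pi,361)
def circ(c,r): return np.array([cr(proj(s,[c[0]+r*np.cos(t),c[1]+r*np.sin(t),c[2]])) for t in a])
def ext(P): return "L%.0f R%.0f T%.0f B%.0f"%(P[:,0].min(),P[:,0].max(),P[:,1].min(),P[:,1].max())
c=(.5635,.0944,.136)
for r in(.02275,.0275): print("ring",r,ext(circ(c,r)))
for S in((.562,.0955),(.5633,.0939)):
    print(cr(proj(s,[*S,.1206])),"washer",ext(circ((*S,.095),.0265)),"top",ext(circ((*S,.1206),.0165)),"body",ext(circ((*S,.1166),.02)))
# edge profiles: gradient along ring right & bottom
g=cv2.cvtColor(s["color"],cv2.COLOR_BGR2GRAY)
print(g[188:207,296:322])
```

```text
ring 0.02275 L509 R674 T282 B388
ring 0.0275 L491 R691 T271 B400
[595.48209919 375.47961705] washer L498 R686 T383 B508 top L536 R655 T337 B414 body L523 R667 T340 B434
[588.0920094  375.73967507] washer L491 R679 T384 B508 top L529 R648 T338 B415 body L516 R659 T340 B434
[[ 49  37  93  58  38  73  78 129 139 129 130 128 128 107  50  80 128 128
  148 121  99 100  99 129 129 137]
 [ 40  35  66  63  36  40  37  41  75 149 128 128 126 103  54  99 147 110
   42  43  41  40  40  40  39  39]
 [ 39  39  57  62  40  41  38  39  40  74 147 128 129 165 106 164 100  46
   44  42  43  40  42  42  40  39]
 [ 38  42  52  59  39  41  41  42  37  39 109 140 130 134 157 189 142 141
   83  46  42  43  40  40  39  38]
 [ 39  39  53  59  45  42  42  37  38  36  76 149 130 124 144  84 101 112
  150 141  55  43  43  42  41  41]
 [ 40  42  53  58  40  43  39  40  40  41  80 136 128 128 158  47  38  53
   74 130 167 112  42  40  45  37]
 [ 38  43  52  51  41  44  39  40  41  44 141 140 130 128 149  46  39  42
   40  51 128 169 114  42  38  38]
 [ 43  38  52  85  80  42  41  36  44 110 149 130 128 127 128 13
[... 544 characters left out ...]
67 168 167
   95 120 159 169 150 131 130 127]
 [ 70  70  67 113 120 124 152 169 167 168 168 168 108 109 168 169 167 168
  135 169 169 151 128 127 126 128]
 [127 110 111 120  66  66  88 111 150 168 167 168 168 167 168 169 182 185
  168 150 131 129 121 123 130 128]
 [104  79  66  63  65  74  81 100 101 127 117 151 155 157 157 158 150 138
  111 126 129 127 129 123 123 127]
 [110  67  63  65  78  85  81  86 107 124 148 145 141 144 147 148 107  98
   91 141 148 132 130 133 128 125]
 [119  66  67  73  88  83  81  89  91  99 118 131 143 147 149 101  95  94
  144 143 161 146 131 132 132 128]
 [120  68  67  83  87  76  82  86  91  97 105 112 119  96  97  97  96 142
  139 140 162 154 132 131 132 133]]
```

Run:
```python
from h import *
s=load("scene5")
a=np.linspace(0,2*np.pi,3601)
def B(c,r): return np.array([proj(s,[c[0]+r*np.cos(t),c[1]+r*np.sin(t),c[2]]) for t in a])
c=(.5635,.0944,.136)
for r,z in((.02275,.13725),(.02275,.13475),(.0275,.13725),(.0275,.13475)):
    P=B((c[0],c[1],z),r);P=P[P[:,0]>309]
    lo=P[np.argsort(P[:,1])]
    print(r,z,[(v,round(max(p[0] for p in P if abs(p[1]-v)<.15),1)) for v in range(192,203) if any(abs(P[:,1]-v)<.15)])
print(onz(s,308.55,199.95,.1206))
```

```text
0.02275 0.13725 [(192, np.float64(314.6)), (193, np.float64(315.8)), (194, np.float64(316.5)), (195, np.float64(316.9)), (196, np.float64(317.0)), (197, np.float64(316.8)), (198, np.float64(316.4)), (199, np.float64(315.5)), (200, np.float64(314.1)), (201, np.float64(311.0))]
0.02275 0.13475 [(192, np.float64(313.3)), (193, np.float64(315.0)), (194, np.float64(316.0)), (195, np.float64(316.6)), (196, np.float64(316.9)), (197, np.float64(316.9)), (198, np.float64(316.7)), (199, np.float64(316.1)), (200, np.float64(315.1)), (201, np.float64(313.4))]
0.0275 0.13725 [(192, np.float64(316.7)), (193, np.float64(317.7)), (194, np.float64(318.3)), (195, np.float64(318.6)), (196, np.float64(318.7)), (197, np.float64(318.6)), (198, np.float64(318.2)), (199, np.float64(317.6)), (200, np.float64(316.6)), (201, np.float64(315.0)), (202, np.float64(312.1))]
0.0275 0.13475 [(192, np.float64(315.8)), (193, np.float64(317.0)), (194, np.float64(317.8)), (195, np.float64(318.3)), (196, np.float64(318.6)), (197, np.float64(318.6)), (198, np.float64(318.5)), (199, np.float64(318.0)), (200, np.float64(317.3)), (201, np.float64(316.2)), (202, np.float64(314.3))]
[0.56236909 0.09391473 0.1206    ]
```

servo_tool --targets '[{"xyz": [0.14,0.12,0],"angular": [0,0,0],"claw": 2},{"xyz": [0,0,0],"angular": [0,0,0],"claw": 2},{"xyz": [0,0,0.4],"angular": [0,0,0],"claw": 2},{"xyz": [0,0,0.4],"angular": [0,0,0],"claw": 2},{"xyz": [0,0,0.3],"angular": [0,0,0],"claw": 2},{"xyz": [0,0,0.2],"angular": [0,0,0],"claw": 2},{"xyz": [0,0,0.2],"angular": [0,0,0],"claw": 2},{"xyz": [0,0,0.2],"angular": [0,0,0],"claw": 2},{"xyz": [0,0,0.2],"angular": [0,0,0],"claw": 2},{"xyz": [0,0,0.1],"angular": [0,0,0],"claw": 2},{"xyz": [0,0,0],"angular": [0,0,0],"claw": 2},{"xyz": [0,0,0],"angular": [0,0,0],"claw": 2}]'

```text
t: 9.55
eef_pos: [0.5229, -0.0374, 0.1469]
ee_rot: [-3.141, 0.0, -1.859]
force: [0.2, -0.4, -1.4]
width: 0.0307
gripper_force: 40.0
```

```bash
python3 look.py 6
python3 - <<'E'
from h import *
g=cv2.cvtColor(load("scene6")["color"],cv2.COLOR_BGR2GRAY)
print(g[196:215,296:322])
E
```

```text
9.55 [ 0.5229 -0.0374  0.1469] [-1.79992324e+02  4.79693796e-03 -1.06487262e+02] [ 0.16992813 -0.35776073 -1.42605292] [-0.07405576  0.12971191 -0.03310213] 0.030695982535508506 39.997918009757996
ring [0.5618 0.0939 0.1159]
top ring [257.81865531 228.18155538] rivet [291.81196868 237.15652698]
scene ring [308.60080155 201.12485616] rivet [289.51208238 178.00172395]
[[ 45  42  48  63  41  45  43  43 113 149 131 140 139 162 169 185 143  81
   51  44  41  41  41  41  37  36]
 [131  77  52  96 110 113 118 150 151 151 169 168 169 167 167 165 153 153
  168 114  51  49  47  46  48  41]
 [129  88  55  82 121 130 129 150 169 169 168 169 169 167 168 168 165 166
  132 152 169 139 132 128 150 149]
 [ 67  84  51  82 128 129 100 169 166 168 170 166 111 139 166 168 168 168
  174  95 129 169 130 127 129 128]
 [ 69  49  55 127 131 106 107 167 168 168 168 111  39  40 110 169 168 168
  167 146 107 168 151 129 129 128]
 [ 71  73  60 164 163 107  89 166 166 166 167 168 109 110 169 167 168 167
  168 159 124 124 168 129 131 129]
 [130 119 155 186 149  68  88 141 167 168 166 167 169 167 168 169 169 169
  1
[... 640 characters left out ...]
59 149 149
  109 149 159 161 132 134 133 133]
 [ 69 121  69  70  93  95  91  78  90  94  97 108 113 117 122 127 109  88
   91 163 161 155 135 135 133 134]
 [ 69  68 124 125 123 160  93  96  70  80  99 104 116 118  96  93  69  84
  157 161 163 139 135 134 136 134]
 [ 71  67  69 124 123 125 162 161 164 108  85  76  71  68  82  77  94 161
  161 162 140 134 136 134 136 136]
 [117 122  72  71  69 127  83  90 161 163 162  90  91  93  91 159 159 159
  145 132 136 135 135 135 138 138]
 [118 121 126 126 129  73  72  77  87  86  92  90 147 148 150 141 142 130
  134 136 137 135 136 139 138 140]
 [114 118 121 125 129 127 130 129 130 129 119 122 126 127 131 135 136 135
  136 136 137 137 138 145 142 140]]
```

servo_tool --targets '[{"xyz": [0.06,0.05,0],"angular": [0,0,0],"claw": 2},{"xyz": [0,0,0.3],"angular": [0,0,0],"claw": 2},{"xyz": [0,0,0.3],"angular": [0,0,0],"claw": 2},{"xyz": [0,0,0.3],"angular": [0,0,0],"claw": 2},{"xyz": [0,0,0.3],"angular": [0,0,0],"claw": 2},{"xyz": [0,0,0.2],"angular": [0,0,0],"claw": 2},{"xyz": [0,0,0.1],"angular": [0,0,0],"claw": 2},{"xyz": [0,0,0],"angular": [0,0,0],"claw": 2},{"xyz": [0,0,0],"angular": [0,0,0],"claw": 2}]'

```text
t: 10.55
eef_pos: [0.5223, -0.0378, 0.1319]
ee_rot: [-3.142, 0.0, -1.858]
force: [-1.2, -0.8, -2.3]
width: 0.0307
gripper_force: 40.0
```

Run:
```python
from station import monitor,viewer
from h import *
s=monitor.get_state();print(s["eef_pos"],s["force"],s["moment"])
f=viewer.grab_frame("scene");pickle.dump(f,open("pics/scene7.pkl","wb"))
g=cv2.cvtColor(f["color"],cv2.COLOR_BGR2GRAY)
print(g[200:216,296:322])
a=np.linspace(0,6.283,721)
for z in(.0995,.0985,.0971):
  for r in(.0275,.02275):
    P=np.array([proj(f,[.5624+r*np.cos(t),.0939+r*np.sin(t),z]) for t in a]); print(z,r,P.min(0),P.max(0))
```

```text
[ 0.52229059 -0.03784232  0.1319018 ] [-1.18611276 -0.82796337 -2.32379235] [-0.08497584  0.13314919  0.04650912]
[[ 73  50  52  68  69  91 106 168 168 171 168 110  40  39 110 169 168 168
  168 143 130 129 128 130 128 128]
 [129  65  51  74 119 107  90 167 166 168 168 168 108 110 168 169 169 168
  169 158 127 123 127 129 127 130]
 [128  69  56  80  65  67  88 141 166 167 167 169 168 167 167 168 168 167
  171 155 176 133 124 123 131 130]
 [107  54  54  60  65  72  84 104 136 162 168 167 166 168 167 169 169 172
  165 147 150 160 131 126 122 132]
 [110  53  55  66  76  84  81  88 108 123 147 161 167 168 168 169 165 160
  151 139 124 184 152 132 129 124]
 [119 107  92  93  90  85  82  87  91 102 116 133 144 148 150 154 147 142
  144 143  91 147 159 132 132 127]
 [121 112 153  94  90  79  81  85  91  96 105 111 118 127 131 136 142 142
  141 124  88 150 170 133 133 133]
 [ 69  68  81 126  97  87  81  83  89  94  94 111 118 128 134 134 138 140
  137 140  90 152 170 133 134 134]
 [124  69  70  70 168 132  87  85  91  91 101 109 119 125 128 134 135 137
  135 158 134 170 161 134 134 135]
 [122
[... 481 characters left out ...]
 92 102 103 108  90  82
  134 136 136 136 137 139 140 139]
 [114 119 121 125 127 129 129 129 130  74  79  81  78  76  80  69 134 135
  135 138 137 137 141 145 143 140]
 [111 116 121 125 125 127 130 130 132 134 131 133 133 135 134 133 133 135
  136 137 142 148 145 146 145 133]]
0.0995 0.0275 [298.50023553 199.31618674] [318.07154556 212.20899378]
0.0995 0.02275 [300.1883733  200.39666796] [316.37856359 211.06162624]
0.0985 0.0275 [298.49324401 199.582289  ] [318.0540542  212.47696513]
0.0985 0.02275 [300.18047863 200.66294429] [316.36198252 211.32944965]
0.0971 0.0275 [298.48346845 199.95436153] [318.02959778 212.85163524]
0.0971 0.02275 [300.16944028 201.03525888] [316.33879886 211.70391434]
```

servo_tool --targets '[{"xyz": [0.08,-0.02,0],"angular": [0,0,0],"claw": 2},{"xyz": [0,0,0.1],"angular": [0,0,0],"claw": 2},{"xyz": [0,0,0.1],"angular": [0,0,0],"claw": 2},{"xyz": [0,0,0.05],"angular": [0,0,0],"claw": 2},{"xyz": [0,0,0],"angular": [0,0,0],"claw": 2},{"xyz": [0,0,0],"angular": [0,0,0],"claw": 2},{"xyz": [0,0,0],"angular": [0,0,0],"claw": 2}]'

```text
t: 11.3
eef_pos: [0.5222, -0.0387, 0.1294]
ee_rot: [-3.142, 0.0, -1.858]
force: [-0.0, -0.6, -2.6]
width: 0.0303
gripper_force: 40.0
```

```bash
cat > m.py <<'E'
import sys
from station import monitor,viewer
from h import *
S=[]
for i in range(6):
    s=monitor.get_state();S.append(np.r_[s["eef_pos"]*1e3,s["force"],s["moment"]*100]);f=viewer.grab_frame("scene")
print(np.mean(S,0).round(2),np.std(S,0).round(2),s["t"],s["width"])
pickle.dump(f,open("pics/scene%s.pkl"%sys.argv[1],"wb"))
g=cv2.cvtColor(f["color"],cv2.COLOR_BGR2GRAY)
print(g[203:216,296:322])
E
python3 m.py 8
```

```text
[ 5.2221e+02 -3.8670e+01  1.2939e+02 -2.3000e-01 -7.0000e-02 -2.1400e+00
 -8.2300e+00  9.3000e+00 -1.4100e+00] [0.01 0.01 0.01 0.24 0.43 0.37 1.39 2.18 2.32] 11.55 0.03052363547080648
[[104  51  60  66  64  71  83 105 136 161 167 166 165 168 168 167 168 173
  164 147 168 140 129 128 123 129]
 [113  51  61  54  79  85  82  89 106 125 147 160 167 168 169 169 165 160
  149 141 128 185 133 131 130 125]
 [118  69  66  86  90  84  82  85  89 101 118 133 142 148 151 151 148 143
  143 142 129 169 152 132 131 127]
 [104 157  74  94  89  80  81  87  90  95 106 112 118 123 131 137 140 141
  141 141  86 169 154 132 132 131]
 [ 69  83 110  94  89  83  80  88  88  94  94 110 118 126 132 132 139 139
  138 139  91 183 162 134 135 132]
 [122  72  68 123  98  88  86  86  90  91 101 111 119 124 129 134 137 136
  136 159 116 170 159 134 134 133]
 [122 123  71  73 165 153  96  78  92  96 100 108 116 123 127 131 133 135
  152 167 197 197 144 136 135 135]
 [121 124 125  72  77 150 152 116  75  81  97 104 117 120 122 128 106 140
  177 185 168 144 136 135 134 134]
 [122 125 126  73  69  82 168 184 169 126 108  74  80  82  96  84 185 167
  185 161 130 134 137 135 135 136]
 [118 124 125 125  74  74  83 112 152 153 184 169 156 158 183 170 169 151
  151 105 135 137 136 138 138 139]
 [118 121 124 127 127 128  74  76  88  86  97 121 128 144 134 129 111 103
   74 133 135 136 136 140 138 139]
 [116 117 122 123 127 128 129 131 130  75  80  80  77  78  80  73 135 135
  137 137 136 138 140 144 141 140]
 [108 115 121 124 126 127 130 128 131 129 133 133 133 135 133 134 135 136
  135 137 143 148 145 146 144 133]]
```

servo_tool --targets '[{"xyz": [0,0,0.05],"angular": [0,0,0],"claw": 2},{"xyz": [0,0,0.05],"angular": [0,0,0],"claw": 2},{"xyz": [0,0,0],"angular": [0,0,0],"claw": 2},{"xyz": [0,0,0],"angular": [0,0,0],"claw": 2},{"xyz": [0,0,0],"angular": [0,0,0],"claw": 2}]'

```text
t: 12.1
eef_pos: [0.5222, -0.0387, 0.1283]
ee_rot: [3.142, -0.0, -1.859]
force: [0.2, -0.4, -0.9]
width: 0.0302
gripper_force: 40.0
```

```bash
python3 m.py 9
```

```text
[ 5.2221e+02 -3.8670e+01  1.2838e+02 -8.0000e-02 -1.3000e-01 -1.3400e+00
 -7.0900e+00  1.1820e+01 -3.4000e-01] [0.01 0.02 0.02 0.92 0.37 0.6  4.03 2.67 1.63] 12.35 0.030371329307416175
[[104  50  60  64  63  74  80 103 137 162 168 168 168 168 169 169 169 171
  164 148 160 129 130 126 123 129]
 [113  50  58  53  79  84  82  91 110 125 148 161 166 169 169 168 165 162
  149 143 169 151 131 131 127 126]
 [119  57  60  81  91  86  81  87  91  99 118 131 142 149 150 152 146 143
  145 142 134 184 151 132 132 130]
 [132 112  73  93  84  77  80  87  92  94 105 112 120 126 131 138 139 142
  140 143  83 169 152 133 132 132]
 [ 71 106 153  97  91  84  80  85  90  97  96 110 120 125 133 134 138 140
  138 141  90 183 161 134 134 134]
 [123  71  71 123  96  86  86  87  91  91 100 112 119 125 126 134 136 138
  135 159 113 169 159 134 135 134]
 [124 122  71  75 167 151  96  79  87  94 102 109 116 124 129 131 134 135
  152 162 152 170 144 135 135 135]
 [124 124 124  72 102 169 152  94  73  80  98 106 116 119 125 128 103 139
  158 153 168 137 136 137 135 135]
 [122 124 125 124  75 104 151 168 166 105  86  80  79  79  94  87 166 180
  170 168 152 135 135 134 135 137]
 [118 123 126 127 127  72  84 110 151 168 168 155 154 157 157 184 168 169
  152 105 135 136 136 138 137 138]
 [117 122 126 126 124 128  71  78  91  90 117 139 172 157 145 149 141 102
  105 135 136 136 137 138 141 139]
 [115 119 122 126 129 129 128 129 130  74  76  79  82  86  87  74  76 136
  135 136 137 138 138 143 140 140]
 [110 116 119 125 125 127 129 131 130 130 132 133 133 134 135 136 135 136
  135 138 142 149 145 147 147 133]]
```

servo_tool --targets '[{"xyz": [0,0,0.03],"angular": [0,0,0],"claw": 2},{"xyz": [0,0,0.03],"angular": [0,0,0],"claw": 2},{"xyz": [0,0,0],"angular": [0,0,0],"claw": 2},{"xyz": [0,0,0],"angular": [0,0,0],"claw": 2},{"xyz": [0,0,0],"angular": [0,0,0],"claw": 2}]'

```text
t: 12.9
eef_pos: [0.5222, -0.0387, 0.1278]
ee_rot: [3.142, -0.0, -1.858]
force: [-0.1, 0.5, -2.1]
width: 0.0307
gripper_force: 40.0
```

```bash
sed -i 's/range(6)/range(20)/;s/^print(g/#&/' m.py; python3 m.py 10
python3 - <<'E'
from h import *
f=load("scene10"); im=f["color"]
cv2.imwrite("pics/c10.png",crop(im,280,165,50,55,10))
for k in("0","5","7","8","9","10"):
    j=load("scene"+k)["color"].astype(int)
    print(k,(j[...,2]-j[...,0])[208:217,309])
print([proj(f,[.5624+r*.8,.0939+r*.59,z])[1].round(2) for r,z in((.0275,.0971),(.0275,.0984),(.0275,.0958),(.0265,.095),(.0265,.094))])
E
```

```text
[ 5.2219e+02 -3.8690e+01  1.2776e+02 -1.7000e-01  1.4000e-01 -1.8400e+00
 -6.2000e+00  9.6500e+00  1.0100e+00] [0.01 0.01 0.01 0.39 0.54 0.5  3.5  2.44 2.79] 13.85 0.030300888028959933
0 [-3  0  0  4 81 94 20  3  2]
5 [-3  0  1  2 81 99 21  2  2]
7 [-2  1  0 -1  0 31 16  2  2]
8 [ 0  1  1 -1  0 -1 18  0  2]
9 [-3  1  0  1 24 -2  0  0  2]
10 [-3  0  1  0 24 -1 -1  2  1]
[np.float64(212.81), np.float64(212.46), np.float64(213.16), np.float64(213.13), np.float64(213.4)]
```

View pics/c10.png

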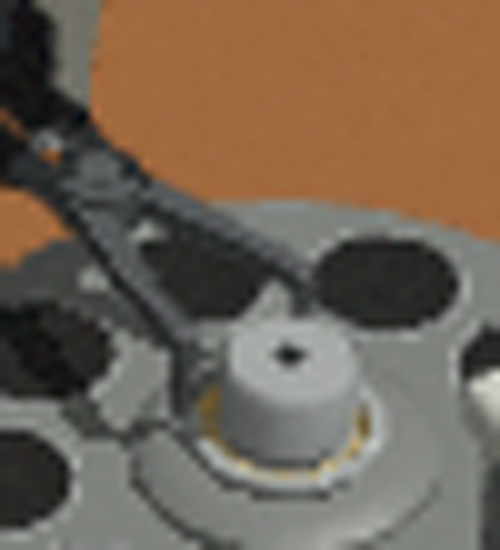

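```bash
python3 -c "
from station import order; print(order.job_done())"
```

```text
the job is handed in; nothing more can be done
None
```

I handed the job in with the pliers still squeezed home at 40 N and the circlip level around the spindle. It sits at the groove, an estimated 0.5 mm or so either side of its middle, with no sign in the force readings of contact with the washer. Simulated time was about 14 s, and no verdict came back.

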